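Change over the desiccant drying dock

ROBOT

A 6-joint arm with a two-finger parallel gripper is mounted at the origin on the work surface. World frame = base frame: x ahead of the robot, y to its left, z up, the work surface at z = 0. Lengths are in mm, angles in degrees, forces in N, time in s.
With the tool pointing down it reaches from about 350 to 850 mm from the base axis. Payload 8.1 kg.
Tool frame: the origin (TCP) lies midway between the tips of the shut fingers; the grasp point (between the pads) lies 19 mm behind it; z points along the fingers, y is the line along which they close (so a half turn about z gives the same grasp; the last joint's range is limited). The gripper opens to 85 mm and grips with 20 to 120 N. Pads are 22 mm wide; open, the fingers measure 114 mm over their backs; the gripper's body (76 mm by 85 mm) begins 54 mm behind the grasp point. The pads swing forward as they close: fully open they stand 13 mm farther back than shut.
Start: joints at [-4.893, 7.471, 85.268, -0, 87.261, -4.893], TCP at [600.004, 0.022, 231.292] pointing down, gripper open.
Joint ranges: [-169.43, 169.43], [-51.17, 129.36], [1.28, 143.12], [-76.62, 256.62], [0, 156.53], [-152.29, 152.29]. Speed limits (degrees/s): [136.94, 136.94, 159.86, 180, 180, 180].

INTERFACE

Orientations are given as [roll, pitch, yaw] about the fixed x, y, z axes, in that order (R = Rz(yaw) Ry(pitch) Rx(roll)).
In Python, from bench import sensors, optics, r gives the robot as it stands.
- The arm moves only by the tool apply_moves, never from a script. Its argument "targets" is a list of rows, each a list of 7 numbers: the shift along the tool's x, y, z in mm, then the turn, a rotation vector about the tool's x, y, z in rad, then the closure, from 0 (fully open) to 1 (shut). In form: [[x, y, z, wx, wy, wz, claw], ...]. A call has 1 to 20 rows; each row shifts and turns the commanded pose from where the row before left it, along the tool's axes as they then stand; what a row does not reach is not made up. A row lasts 1/8 s, in which the tool goes at most 62.5 mm and 10.7 degrees, less where a joint would pass 70% of its speed; a pose out of reach is approached as far as the arm can. A call is refused whole if a number of a shift passes 62.5 or a number of a turn 0.188, either way. A call with a gripper value outside its range is refused whole. The fingers move at their own pace and stop on an object; "force" is the grip in N (left out, the last holds). Time passes only in rows, so rows that do not move let the fingers close. It gives the time, the measured TCP pose, the force, the opening and the grip force at its end, in the units of the state.
- sensors.sense(): the state, without advancing time (a new reading comes with each control period).
- optics.snapshot(name): name is "scene" or "side" or "wrist"; returns the picture (420x560x3 uint8, red, green, blue); there is no depth.
- optics.get_calibration(name): a dict with "camera_matrix" (3x3 intrinsics, pixels), "pose" (4x4, takes a point from camera to world coordinates). Camera axes: x right, y down, z forward; pixel columns grow to the right and rows downward; lengths in mm; the calibration is good to about 2 mm. A picture is of the moment at which its call begins: read the wrist's pose just before it. get_calibration takes no time and is no camera call; for the wrist camera it gives the pose at the moment of the call.
- r.hand_in(): hands the job in; it is judged then, once.
The state is a dict: "time": time; "joint_pos": joint angles; "qd": joint speeds; "joint_efforts": joint torques, N m; "tool_pos": TCP position; "tcp_rot": TCP orientation; "ft_force": force on the tool from outside, world axes, zero at the start; "wrist_torque": the same for the moment, N m; "finger_gap": finger opening in mm; "grip_force": force on a finger pad.
Only numpy, scipy, OpenCV 4.12 (cv2) and the standard library are available. Lean on these libraries where they do the work, as an engineer would, in place of code of your own. Each camera call takes 0.05 s, during which the arm holds its last target. There are 200 camera calls.

TASK

Change over the cartridge drying dock: press shut the vent cap of the dried cartridge that stands in the dock and stand that cartridge upright in the steel tray; plug each spent cartridge from the bench fully home into a socket of its own (any socket) and pull its vent cap up as far as it goes. Only when all that is done, turn the heat dial on the dock's console clockwise to its end stop, and leave the other things on the bench where they are.

Things in the scene. Friction and masses are not known exactly. Their poses are not given: they have to be found in the camera images.
- cartridge_a: Spent desiccant cartridge (three or four of a to d are there; 0.5 kg, centre of mass 23 mm up). From below: black weighted plug foot 44 (its x) by 36 mm (its y), 24 mm high; aluminium can 54 (x) by 46 mm (y), from 24 to 74 mm height; round black vent cap on top. Starts upright on the bench on its foot, any yaw; symmetric to a half turn. Origin: centre of the foot's underside; z up through the cap.
- cartridge_b: Spent desiccant cartridge (three or four of a to d are there; 0.5 kg, centre of mass 23 mm up). From below: black weighted plug foot 44 (its x) by 36 mm (its y), 24 mm high; aluminium can 54 (x) by 46 mm (y), from 24 to 74 mm height; round black vent cap on top. Starts upright on the bench on its foot, any yaw; symmetric to a half turn. Origin: centre of the foot's underside; z up through the cap.
- cartridge_c: Spent desiccant cartridge (three or four of a to d are there; 0.5 kg, centre of mass 23 mm up). From below: black weighted plug foot 44 (its x) by 36 mm (its y), 24 mm high; aluminium can 54 (x) by 46 mm (y), from 24 to 74 mm height; round black vent cap on top. Starts upright on the bench on its foot, any yaw; symmetric to a half turn. Origin: centre of the foot's underside; z up through the cap.
- cartridge_d: Spent desiccant cartridge (three or four of a to d are there; 0.5 kg, centre of mass 23 mm up). From below: black weighted plug foot 44 (its x) by 36 mm (its y), 24 mm high; aluminium can 54 (x) by 46 mm (y), from 24 to 74 mm height; round black vent cap on top. Starts upright on the bench on its foot, any yaw; symmetric to a half turn. Origin: centre of the foot's underside; z up through the cap.
- cartridge_e: Dried cartridge (only one of e and f is there), of the very same make, sizes and axes as the spent ones. Starts plugged fully home in a socket of the dock, its vent cap up (open); it belongs in the tray, upright on its foot, cap shut.
- cartridge_f: Dried cartridge (only one of e and f is there), of the very same make, sizes and axes as the spent ones. Starts plugged fully home in a socket of the dock, its vent cap up (open); it belongs in the tray, upright on its foot, cap shut.
- cap_a (a joint): Vent cap of cartridge_a: round knob, 36 mm diameter, 26 mm high, on its axis; slides along its z, cannot come off. Value in m: 0 = shut (cap from 74.5 to 100.5 mm above the cartridge's origin), 0.016 = open (raised 16 mm, at its stop). A snug detent collar holds it wherever it is left; about 2 N moves it. Pulling beyond the stop lifts the cartridge itself.
- cap_b (a joint): Vent cap of cartridge_b: round knob, 36 mm diameter, 26 mm high, on its axis; slides along its z, cannot come off. Value in m: 0 = shut (cap from 74.5 to 100.5 mm above the cartridge's origin), 0.016 = open (raised 16 mm, at its stop). A snug detent collar holds it wherever it is left; about 2 N moves it. Pulling beyond the stop lifts the cartridge itself.
- cap_c (a joint): Vent cap of cartridge_c: round knob, 36 mm diameter, 26 mm high, on its axis; slides along its z, cannot come off. Value in m: 0 = shut (cap from 74.5 to 100.5 mm above the cartridge's origin), 0.016 = open (raised 16 mm, at its stop). A snug detent collar holds it wherever it is left; about 2 N moves it. Pulling beyond the stop lifts the cartridge itself.
- cap_d (a joint): Vent cap of cartridge_d: round knob, 36 mm diameter, 26 mm high, on its axis; slides along its z, cannot come off. Value in m: 0 = shut (cap from 74.5 to 100.5 mm above the cartridge's origin), 0.016 = open (raised 16 mm, at its stop). A snug detent collar holds it wherever it is left; about 2 N moves it. Pulling beyond the stop lifts the cartridge itself.
- cap_e (a joint): Vent cap of cartridge_e: round knob, 36 mm diameter, 26 mm high, on its axis; slides along its z, cannot come off. Value in m: 0 = shut (cap from 74.5 to 100.5 mm above the cartridge's origin), 0.016 = open (raised 16 mm, at its stop). A snug detent collar holds it wherever it is left; about 2 N moves it. Pulling beyond the stop lifts the cartridge itself.
- cap_f (a joint): Vent cap of cartridge_f: round knob, 36 mm diameter, 26 mm high, on its axis; slides along its z, cannot come off. Value in m: 0 = shut (cap from 74.5 to 100.5 mm above the cartridge's origin), 0.016 = open (raised 16 mm, at its stop). A snug detent collar holds it wherever it is left; about 2 N moves it. Pulling beyond the stop lifts the cartridge itself.
- dock: Drying dock: fixed grey socket block, 90 (its x) by 272 (its y) by 34 mm high, with a row of four sockets along its y, 66 mm apart; at its -y end stands an 80 mm high console, 90 by 78 mm, centred 175 mm from this origin along -y, with the heat dial on top. Origin: centre of the block's underside.
- dock_hole0 (a point): Socket: centre of the hole's mouth, level with the dock's top (34 mm above the bench). Hole 47 mm along the dock's y by 39 mm along its x, 28 mm deep: a cartridge goes in with its own x along the dock's y (either way round). Fully home, the can's shoulders rest on the dock's top, the foot's underside 24 mm below this point. Axes as the dock's.
- dock_hole1 (a point): Socket: centre of the hole's mouth, level with the dock's top (34 mm above the bench). Hole 47 mm along the dock's y by 39 mm along its x, 28 mm deep: a cartridge goes in with its own x along the dock's y (either way round). Fully home, the can's shoulders rest on the dock's top, the foot's underside 24 mm below this point. Axes as the dock's.
- dock_hole2 (a point): Socket: centre of the hole's mouth, level with the dock's top (34 mm above the bench). Hole 47 mm along the dock's y by 39 mm along its x, 28 mm deep: a cartridge goes in with its own x along the dock's y (either way round). Fully home, the can's shoulders rest on the dock's top, the foot's underside 24 mm below this point. Axes as the dock's.
- dock_hole3 (a point): Socket: centre of the hole's mouth, level with the dock's top (34 mm above the bench). Hole 47 mm along the dock's y by 39 mm along its x, 28 mm deep: a cartridge goes in with its own x along the dock's y (either way round). Fully home, the can's shoulders rest on the dock's top, the foot's underside 24 mm below this point. Axes as the dock's.
- tray_in (a point): Centre of the inner floor of an open steel tray fixed on the bench beyond the +y end of the dock: 115 (its x) by 155 mm (its y) outside, 107 by 147 mm inside, walls 4 mm thick, rim 20 mm above the bench. Axes as the tray's.
- heat (a joint): Heat dial on the console: turning it clockwise seen from above raises the value (rad), from 0 (off) to 2.4 (end stop, full heat). Starts between 0.2 and 1.0. It stays where it is left; light friction (0.05 N m).
- heat_grip (a point): Point on the dial's axis at the height to grip. The dial carries a bar grip 42 mm long, 14 mm wide and 32 mm high, its top 7 mm above this point (124 mm above the bench); at value 0 the bar runs along the dock's x and it turns with the dial.
- lens: Bystander: half-assembled black lens barrel, 72 mm diameter, 75 mm tall, standing. Leave it where it is.
- solder_reel: Bystander: solder reel, 66 mm diameter, 70 mm tall, standing. Leave it where it is.
- retaining_ring: Bystander: flat black lens ring, 72 mm outer diameter, 7 mm high. Leave it where it is.
- screwdriver: Bystander: screwdriver 170 mm long, lying; may roll a little. Leave it where it is.

How it is judged:
By the outcome, as a careful person would: the job done as asked, in the order asked, and still so for the second after the job is handed in, with the robot touching nothing.
Of cartridge_a, cartridge_b, cartridge_c, cartridge_d only 3 to 4 are there at a start; the rules pass over those that are not, and their reading is None.
Of cartridge_e, cartridge_f only 1 to 1 are there at a start; the rules pass over those that are not, and their reading is None.
At some moment in a run one of cartridge_a, cartridge_b, cartridge_c, cartridge_d may be knocked a few centimetres aside while the robot is not near it.
It also fails if it takes over 210 s, if anything falls off the work surface, if the arm or the gripper's body presses on something with over 40 N, if the wrist force passes 120 N, or if a joint passes its speed limit or range.

## Working session

There is one attempt and no reset: what is moved stays moved. The work goes in short steps, Python scripts to look and compute and a tool call to move; the robot and the scene stay as the last step left them, time stands still between calls to the robot, and variables do not carry over. Pictures are saved under pics/ and viewed, at most 14 in all, crops included, and the job is handed in when it is done.

Besides the shell and the picture viewer there is one more tool, called after "Emit:" as name(argument=value, ...), one argument or row to a line, values as JSON. apply_moves: Moves the arm, as the interface text tells. Its arguments: {"type":"object","properties":{"targets":{"type":"array"},"force":{"type":"number"}},"required":["targets"]}

```bash
ls; mkdir -p pics; python3 - <<'E'
from bench import sensors, optics, r
import cv2, numpy as np
print(sensors.sense())
for n in ("scene","side","wrist"):
    c=optics.get_calibration(n); print(n,np.round(c["camera_matrix"],1).tolist(),np.round(c["pose"],3).tolist())
    cv2.imwrite(f"pics/{n}0.png",optics.snapshot(n)[:,:,::-1])
E
```

```text
pics
{'time': 0.0, 'joint_pos': array([-4.89112352e+00,  7.51623759e+00,  8.53300683e+01, -1.25973653e-03,
        8.72615322e+01, -4.89223433e+00]), 'qd': array([-0.0403834 ,  0.01313613,  0.02941481,  0.01112788, -0.00170763,
       -0.00219617]), 'joint_efforts': array([-1.90700346e-03, -5.69404185e+01, -5.00557995e+01, -2.19391650e-04,
        1.44415747e-02,  7.24149572e-05]), 'tool_pos': array([5.99442616e+02, 8.22733621e-02, 2.30225098e+02]), 'tcp_rot': array([-1.79892447e+02, -7.94302937e-03,  9.00011647e+01]), 'ft_force': array([-0.08354899,  0.12200366,  0.15064124]), 'wrist_torque': array([-0.03083392,  0.00371416,  0.00858527]), 'grip_force': 0.0, 'finger_gap': 85.50284739689236}
scene [[468.7, 0.0, 283.8], [0.0, 468.7, 215.5], [0.0, 0.0, 1.0]] [[0.779, 0.553, -0.297, 881.388], [0.627, -0.675, 0.388, -420.69], [0.014, -0.489, -0.872, 1164.153], [0.0, 0.0, 0.0, 1.0]]
side [[487.3, 0.0, 276.9], [0.0, 487.3, 208.6], [0.0, 0.0, 1.0]] [[-0.887, -0.269, 0.376, 3.875], [-0.462, 0.554, -0.693, 995.593], [-0.022, -0.788, -0.616, 914.913], [0.0, 0.0, 0.0, 1.0]]
wrist [[345.1, 0.0, 279.3], [0.0, 345.1, 211.3], [0.0, 0.0, 1.0]] [[1.0, 0.001, -0.002, 600.828], [0.0, -0.948, -0.319, 82.237], [-0.002, 0.319, -0.948, 372.507], [0.0, 0.0, 0.0, 1.0]]
```

View pics/scene0.png

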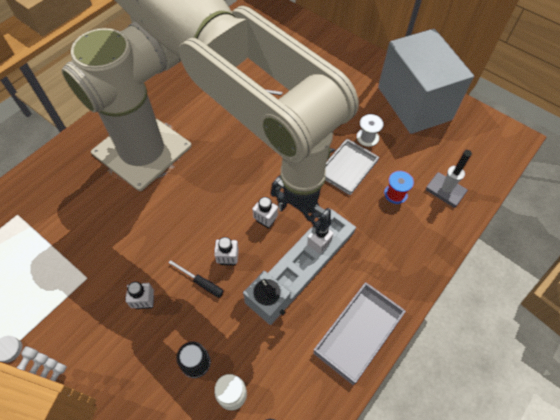

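View pics/side0.png

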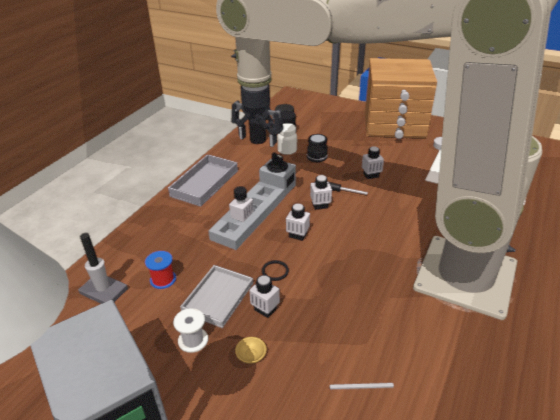

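The scene view shows the dock (console at px 265,295, dried cartridge at 320,238) and cartridges at (265,211), (226,251) and (139,294). The side view shows a fourth spent one at (264,295). The tray past the dock's +y end is at scene (350,166).

```bash
cat > h.py <<'E'
import numpy as np, cv2
from bench import sensors, optics, r
def ray(cal,uv):
    K,P=np.array(cal["camera_matrix"]),np.array(cal["pose"])
    d=P[:3,:3]@np.linalg.solve(K,[uv[0],uv[1],1.]); return P[:3,3],d/np.linalg.norm(d)
def onz(cal,uv,z):
    o,d=ray(cal,uv); return o+d*(z-o[2])/d[2]
def proj(cal,p):
    K,P=np.array(cal["camera_matrix"]),np.array(cal["pose"])
    q=K@(P[:3,:3].T@(np.array(p,float)-P[:3,3])); return q[:2]/q[2]
def tri(c1,u1,c2,u2):
    (a,d),(b,e)=ray(c1,u1),ray(c2,u2)
    t=np.linalg.lstsq(np.c_[d,-e],b-a,rcond=None)[0]; p,q=a+t[0]*d,b+t[1]*e
    return (p+q)/2,np.linalg.norm(p-q)
E
python3 - <<'E'
from h import *
np.set_printoptions(precision=1,suppress=True)
s,d,w=[optics.get_calibration(n) for n in("scene","side","wrist")]
for n,a,b,z in [("A",(264,204),(264,284),100),("B",(264.5,204),(298,211),100),("C",(225,243),(321,182),100),("D",(136,289),(374,153),100),("dried",(323,225),(241,194),126)]:
    print(n,onz(s,a,z),onz(d,b,z))
for n,p in dict(far=(332,209),farR=(355,228),console_l=(245,290)).items(): print(n,onz(s,p,34 if n[0]=='f' else 80))
print("tray scene",[onz(s,p,20)[:2] for p in [(352,141),(379,157),(350,192),(321,173)]])
print("tray side",[onz(d,p,20)[:2] for p in [(215,268),(253,287),(220,322),(183,298)]])
print("dock side",[onz(d,p,34)[:2] for p in [(211,225),(240,237)]])
im=optics.snapshot("wrist"); cv2.imwrite("pics/w0.png",im[:,:,::-1])
E
```

```text
A [457.1  47.1 100. ] [399.6 338.  100. ]
B [458.1  47.9 100. ] [445.7  63.2 100. ]
C [ 454.6 -102.4  100. ] [444.3 -89.  100. ]
D [ 372.7 -326.1  100. ] [ 357.7 -308.   100. ]
dried [621.6  82.6 126. ] [604.5  93.4 126. ]
far [587.9 183.8  34. ]
farR [671.8 175.1  34. ]
console_l [ 569.7 -159.5   80. ]
tray scene [array([489.7, 426.6]), array([587.5, 428.5]), array([591.2, 270.3]), array([486.8, 270.2])]
tray side [array([579.4, 280.6]), array([458.1, 294.4]), array([472.4, 422.8]), array([592.9, 401.4])]
dock side [array([675. , 152.8]), array([574.6, 160.8])]
```

View pics/wrist0.png

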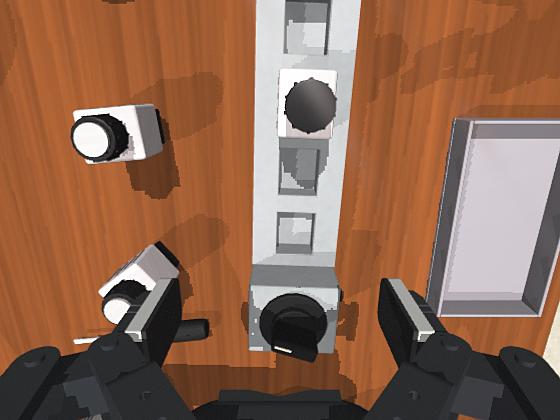

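The wrist view shows the dock running along world y: sockets at about (307,27), (299,168) and (296,232), the dried cartridge at (308,103), the dial at (293,325), and a cartridge at (100,137). The next step is to hover over the dried cartridge, so I'll measure the dock first.

```bash
python3 - <<'E'
from h import *
np.set_printoptions(precision=1,suppress=True)
w=optics.get_calibration("wrist"); im=optics.snapshot("wrist")
hsv=cv2.cvtColor(im,cv2.COLOR_RGB2HSV); m=(hsv[...,1]<40)
L,R=[],[]
for v in range(20,250,6):
    row=np.where(m[v,230:380])[0]+230
    L.append(onz(w,(row[0]-.5,v),34)[:2]); R.append(onz(w,(row[-1]+.5,v),34)[:2])
for n,E in(("L",L),("R",R)):
    E=np.array(E); p=np.polyfit(E[:,1],E[:,0],1); print(n,p,np.std(E[:,0]-np.polyval(p,E[:,1])), np.polyval(p,0))
g=cv2.cvtColor(im,cv2.COLOR_RGB2GRAY)
print("grey rows col 292",[(v,int(g[v,288:296].mean())) for v in range(200,275,3)])
for n,uv in dict(h2=(299,168),h3=(296,232),h0=(307,27)).items(): print(n,onz(w,uv,34))
print("dial",onz(w,(293,325),100),"dried cap",onz(w,(310,105),126.5),"can top c",onz(w,(307,104),84))
for n,uv in dict(B=(97,137),C=(122,305)).items(): print(n,onz(w,uv,100.5))
cv2.imwrite("pics/wc.png",cv2.resize(im[0:360,240:380,::-1],None,fx=1.6,fy=1.6,interpolation=cv2.INTER_CUBIC))
E
```

```text
L [  0. 574.] 0.27342063929109944 574.0148679892167
R [  0.  663.7] 0.27799754856957487 663.709081205934
grey rows col 292 [(200, 218), (203, 220), (206, 219), (209, 219), (212, 128), (215, 117), (218, 217), (221, 200), (224, 203), (227, 204), (230, 206), (233, 199), (236, 192), (239, 192), (242, 193), (245, 123), (248, 123), (251, 123), (254, 203), (257, 190), (260, 187), (263, 190), (266, 120), (269, 122), (272, 122)]
h2 [619.9  13.6  34. ]
h3 [618.  -54.9  34. ]
h0 [624.6 138.9  34. ]
dial [ 613.4 -122.1  100. ] dried cap [621.4  75.8 126.5] can top c [622.6  75.5  84. ]
B [458.8  51.3 100.5]
C [ 456.3 -100.2  100.5]
```

View pics/wc.png

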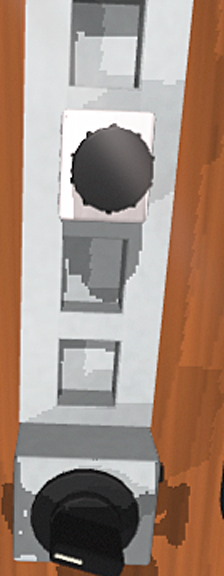

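The crop shows the socket edges clearly, so I'll fit the mouth edges and the dock's yaw numerically.

```bash
python3 - <<'E'
from h import *
np.set_printoptions(precision=4,suppress=True)
w=optics.get_calibration("wrist"); im=optics.snapshot("wrist")
hsv=cv2.cvtColor(im,cv2.COLOR_RGB2HSV); m=(hsv[...,1]<40)
g=cv2.cvtColor(im,cv2.COLOR_RGB2GRAY).astype(int)
for k in (0,-1):
    E=np.array([onz(w,(np.where(m[v,230:380])[0][k]+230+(.5 if k else -.5),v),34)[:2] for v in range(20,250,6)])
    print("edge",np.polyfit(E[:,1],E[:,0],1))
for c in (296,304): print(c,"rows 0-60",[g[v,c-2:c+3].mean().astype(int) for v in range(0,66,1)])
print("rows 138-262",[g[v,294:299].mean().astype(int) for v in range(138,262)])
print("cols row 232",[g[230:235,u].mean().astype(int) for u in range(268,324)])
print("cols row 30",[g[28:33,u].mean().astype(int) for u in range(278,336)])
for v in (55,138,195,211,253,266): print(v,onz(w,(296,v),34))
E
```

```text
edge [  0.0381 574.0186]
edge [  0.0378 663.7282]
296 rows 0-60 [np.int64(60), np.int64(68), np.int64(106), np.int64(114), np.int64(112), np.int64(112), np.int64(111), np.int64(111), np.int64(111), np.int64(112), np.int64(111), np.int64(112), np.int64(112), np.int64(112), np.int64(113), np.int64(114), np.int64(113), np.int64(113), np.int64(113), np.int64(114), np.int64(112), np.int64(107), np.int64(131), np.int64(211), np.int64(202), np.int64(199), np.int64(200), np.int64(200), np.int64(201), np.int64(201), np.int64(201), np.int64(200), np.int64(200), np.int64(200), np.int64(200), np.int64(200), np.int64(200), np.int64(201), np.int64(201), np.int64(202), np.int64(201), np.int64(202), np.int64(202), np.int64(202), np.int64(201), np.int64(201), np.int64(201), np.int64(202), np.int64(201), np.int64(202), np.int64(201), np.int64(201), np.int64(201), np.int64(201), np.int64(204), np.int64(220), np.int64(221), np.int64(220), np.int64(220), np.int64(220), np.int64(220), np.int64(221), np.int64(221), np.int64(204), np.int64(205), np.int64(202)]
304 rows 0-60 [np.int64(72), np.int64(72), np.i
[... 4058 characters left out ...]
nt64(200), np.int64(218), np.int64(218), np.int64(222), np.int64(221), np.int64(221), np.int64(222), np.int64(222), np.int64(223), np.int64(222), np.int64(223), np.int64(222), np.int64(223), np.int64(222), np.int64(222), np.int64(222), np.int64(222), np.int64(220), np.int64(221), np.int64(220), np.int64(221), np.int64(226), np.int64(224), np.int64(113), np.int64(81), np.int64(92), np.int64(142), np.int64(202), np.int64(231), np.int64(226), np.int64(224), np.int64(223), np.int64(224), np.int64(224)]
55 [615.4703 116.4037  34.    ]
138 [616.6394  42.9196  34.    ]
195 [617.5501 -14.3283  34.    ]
211 [617.8239 -31.5417  34.    ]
253 [618.5852 -79.3914  34.    ]
266 [618.8341 -95.0413  34.    ]
```

Emit:
apply_moves(
  targets=[
    [38,11,30,0,0,0.038,1],
    [38,11,30,0,0,0,1],
    [0,0,25,0,0,0,1],
    [0,0,15,0,0,0,1],
    [0,0,5,0,0,0,1],
    [0,0,5,0,0,0,1],
    [0,0,5,0,0,0,1],
    [0,0,3,0,0,0,1],
    [0,0,0,0,0,0,1],
  ],
  force=40,
)

```text
time: 1.42
tool_pos: [623.7, 75.5, 113.4]
tcp_rot: [180.0, -0.0, 87.8]
ft_force: [0.7, -0.1, 1.0]
finger_gap: -0.2
grip_force: 0.2
```

Emit:
apply_moves(
  targets=[
    [0,-2,1.5,0,0,0,1],
    [0,0,1.5,0,0,0,1],
    [0,0,0,0,0,0,1],
    [0,0,0,0,0,0,1],
  ],
)

```text
time: 1.92
tool_pos: [621.7, 75.7, 110.6]
tcp_rot: [180.0, -0.0, 87.8]
ft_force: [0.2, 1.0, 2.2]
finger_gap: -0.1
grip_force: 1.7
```

Emit:
apply_moves(
  targets=[
    [0,0,1,0,0,0,1],
    [0,0,1,0,0,0,1],
    [0,0,0,0,0,0,1],
  ],
)

```text
time: 2.3
tool_pos: [622.0, 75.8, 110.5]
tcp_rot: [179.9, -0.0, 87.8]
ft_force: [-5.1, -0.7, 14.5]
finger_gap: 0.4
grip_force: 7.4
```

Emit:
apply_moves(
  targets=[
    [0,0,-45,0,0,0,0],
    [0,0,0,0,0,0,0],
    [0,0,0,0,0,0,0],
    [0,0,0,0,0,0,0],
    [0,0,0,0,0,0,0],
    [0,0,0,0,0,0,0],
    [0,0,35,0,0,0,0],
    [0,0,35,0,0,0,0],
    [0,0,33,0,0,0,0],
    [0,0,0,0,0,0,1],
    [0,0,0,0,0,0,1],
    [0,0,0,0,0,0,1],
    [0,0,0,0,0,0,1],
    [0,0,0,0,0,0,1],
  ],
  force=40,
)

```text
time: 4.05
tool_pos: [622.4, 75.7, 52.3]
tcp_rot: [179.9, -0.0, 87.8]
ft_force: [-5.4, 0.6, 7.2]
finger_gap: 45.7
grip_force: 43.5
```

Emit:
apply_moves(
  targets=[
    [0,0,-10,0,0,0,1],
    [0,0,-25,0,0,0,1],
    [0,0,-25,0,0,0,1],
    [45,-16,0,0,0,0,1],
    [45,-17,0,0,0,0,1],
    [45,-17,0,0,0,0,1],
    [45,-17,0,0,0,0,1],
    [45,-17,0,0,0,0,1],
    [44,-16,0,0,0,0,1],
    [0,0,0,0,0,0,1],
  ],
)

```text
time: 5.3
tool_pos: [530.3, 351.7, 110.8]
tcp_rot: [180.0, -0.1, 88.1]
ft_force: [0.3, -0.4, -4.1]
finger_gap: 45.5
grip_force: 42.4
```

```bash
python3 - <<'E'
from h import *
w=optics.get_calibration("wrist"); im=optics.snapshot("wrist"); s=sensors.sense(); print(s["tool_pos"],s["finger_gap"],s["ft_force"])
im2=im.copy()
for c in [(-57,-77),(57,-77),(57,77),(-57,77)]:
    cv2.circle(im2,tuple(int(x) for x in proj(w,(532+c[0],349+c[1],20))),4,(0,255,0),-1)
a=optics.snapshot("scene")[100:320,180:460]; 
cv2.imwrite("pics/w1.png",np.vstack([im2,cv2.resize(a,(560,440))[100:280]])[:,:,::-1])
E
```

```text
[531.08287583 349.79052257 110.58809657] 45.75378146110842 [-0.73616777 -1.40855927 -4.27142447]
```

View pics/w1.png

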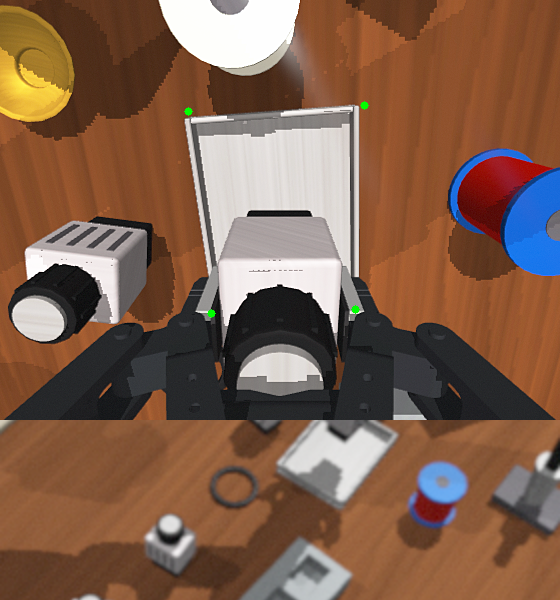

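The tray's corners match the predictions within about 8 mm. The cartridge is over the tray, and cartridge A stands to the left at px (90,270). I'm lowering it now.

Emit:
apply_moves(
  targets=[
    [-4,0,20,0,0,0,1],
    [0,0,20,0,0,0,1],
    [0,0,15,0,0,0,1],
    [0,0,6,0,0,0,1],
    [0,0,2,0,0,0,1],
    [0,0,0,0,0,0,1],
    [0,0,0,0,0,0,1],
  ],
)

```text
time: 6.28
tool_pos: [532.1, 344.6, 48.1]
tcp_rot: [179.9, -0.0, 87.8]
ft_force: [-0.2, -0.0, -4.3]
finger_gap: 45.6
grip_force: 42.6
```

Emit:
apply_moves(
  targets=[
    [0,0,1,0,0,0,1],
    [0,0,1,0,0,0,1],
    [0,0,1,0,0,0,1],
    [0,0,1,0,0,0,1],
    [0,0,0,0,0,0,1],
  ],
)

```text
time: 6.9
tool_pos: [531.9, 344.6, 46.3]
tcp_rot: [180.0, -0.0, 87.8]
ft_force: [-10.2, -5.3, 17.8]
finger_gap: 45.5
grip_force: 45.2
```

Emit:
apply_moves(
  targets=[
    [0,0,-2,0,0,0,1],
    [0,0,0,0,0,0,0],
    [0,0,0,0,0,0,0],
    [0,0,0,0,0,0,0],
    [0,0,0,0,0,0,0],
    [0,0,0,0,0,0,0],
    [0,0,-40,0,0,0,0],
    [0,0,-50,0,0,0,0],
    [0,0,-50,0,0,0,0],
    [-35,-40,-10,0,0,0,0],
    [-35,-40,0,0,0,0,0],
    [-35,-41,0,0,0,0,0],
    [0,0,0,0,0,0,0],
  ],
)

```text
time: 8.52
tool_pos: [403.4, 241.9, 194.0]
tcp_rot: [-179.9, 0.1, 87.8]
ft_force: [1.3, 0.5, 0.8]
finger_gap: 85.5
grip_force: 0.0
```

```bash
python3 - <<'E'
from h import *
w=optics.get_calibration("wrist"); im=optics.snapshot("wrist"); s=sensors.sense(); print(s["tool_pos"],s["finger_gap"],s["ft_force"])
cv2.imwrite("pics/w2.png",im[:,:,::-1])
E
```

```text
[405.57085106 243.17775779 195.23591684] 85.15231657150449 [0.95252969 0.05453751 0.83440823]
```

View pics/w2.png

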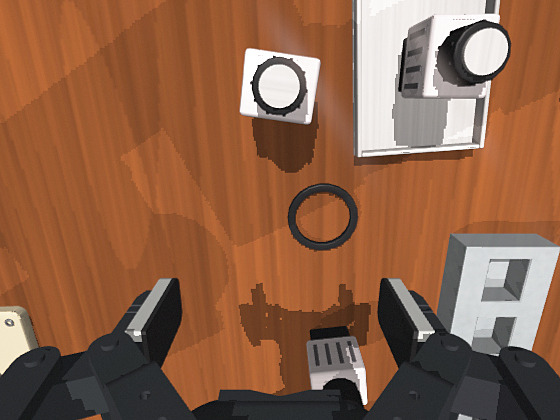

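Cartridge A is at px (280,85), directly under the camera. The dried one stands upright in the tray at (455,55), cap shut. I'll measure A's centre and yaw from the can-top rectangle.

```bash
cat >> h.py <<'E'
def cart(name,uv,z=74.,zc=100.5,half=60):
    w=optics.get_calibration(name); im=optics.snapshot(name); hsv=cv2.cvtColor(im,cv2.COLOR_RGB2HSV)
    m=((hsv[...,1]<45)&(hsv[...,2]>60)).astype(np.uint8); k=np.zeros_like(m)
    u0,v0=int(uv[0]),int(uv[1]); k[max(0,v0-half):v0+half,max(0,u0-half):u0+half]=1; m*=k
    cs,_=cv2.findContours(cv2.morphologyEx(m,cv2.MORPH_OPEN,np.ones((3,3))),cv2.RETR_EXTERNAL,cv2.CHAIN_APPROX_NONE)
    c=max(cs,key=cv2.contourArea).reshape(-1,2)
    P=np.array([onz(w,p,z)[:2] for p in c],np.float32); (cx,cy),(a,b),ang=cv2.minAreaRect(P)
    yaw=ang if a>b else ang+90
    return w,im,(cx,cy),sorted((a,b)),(yaw+90)%180-90
def plan(c,off=(0,0)):
    """tool-axis shift and turn from now to xy c, tool frame down"""
    s=sensors.sense(); yaw=np.radians(s["tcp_rot"][2]); d=np.array(c)-s["tool_pos"][:2]
    tx=np.array([np.cos(yaw),np.sin(yaw)]); ty=np.array([np.sin(yaw),-np.cos(yaw)])
    return d@tx,d@ty
E
python3 - <<'E'
from h import *
w,im,c,sz,yaw=cart("wrist",(280,85)); s=sensors.sense()
print(c,sz,yaw,s["tool_pos"],s["tcp_rot"],plan(c)); print("cap",onz(w,(279,85),100.5))
E
```

```text
(407.17559814453125, 329.1834411621094) [45.261260986328125, 53.10128402709961] -9.951087951660156 [406.85098346 243.95002956 195.88603823] [ 1.79906547e+02 -5.39773452e-02  8.78040590e+01] (np.float64(85.18325729718086), np.float64(-2.9415138679957944))
cap [409.75576648 331.47855772 100.5       ]
```

Emit:
apply_moves(
  targets=[
    [43,-1,0,0,0,-0.179,0],
    [0,0,0,0,0,-0.179,0],
    [0,0,0,0,0,-0.179,0],
    [0,0,0,0,0,-0.179,0],
    [0,0,0,0,0,-0.179,0],
    [0,0,0,0,0,-0.179,0],
    [0,0,0,0,0,-0.179,0],
    [0,0,0,0,0,-0.182,0],
    [0,0,0,0,0,0,0],
  ],
)

```text
time: 9.75
tool_pos: [408.4, 287.7, 195.6]
tcp_rot: [180.0, 0.0, 170.0]
ft_force: [0.2, -0.0, -1.1]
finger_gap: 85.4
grip_force: 0.0
```

```bash
python3 - <<'E'
from h import *
s=sensors.sense(); print(s["tool_pos"],s["tcp_rot"],s["joint_pos"],plan((408.3,330.2)))
E
```

```text
[408.35403757 287.7491541  195.58244388] [1.79972659e+02 2.56214756e-02 1.69993017e+02] [ 2.92843739e+01 -7.18614667e+00  1.03693288e+02  4.96727883e-03
  8.34557156e+01 -5.07092134e+01] (np.float64(7.429822850360291), np.float64(41.79563338705884))
```

Emit:
apply_moves(
  targets=[
    [7.4,41.8,10,0,0,0,0],
    [0,0,40,0,0,0,0],
    [0,0,45,0,0,0,0],
    [0,0,45,0,0,0,0],
    [0,0,14,0,0,0,0],
    [0,0,0,0,0,0,1],
    [0,0,0,0,0,0,1],
    [0,0,0,0,0,0,1],
    [0,0,0,0,0,0,1],
    [0,0,0,0,0,0,1],
    [0,0,0,0,0,0,1],
  ],
)

```text
time: 11.12
tool_pos: [409.0, 330.3, 43.8]
tcp_rot: [179.8, 0.2, 170.0]
ft_force: [0.2, -1.8, 7.2]
finger_gap: 45.5
grip_force: 42.8
```

Emit:
apply_moves(
  targets=[
    [0,0,-10,0,0,0,1],
    [0,0,-40,0,0,0,1],
    [0,0,-40,0,0,0,1],
    [0,0,0,0,0,0.179,1],
    [0,0,0,0,0,0.179,1],
    [0,0,0,0,0,0.179,1],
    [0,0,0,0,0,0.179,1],
    [0,0,0,0,0,0.179,1],
    [0,0,0,0,0,0.179,1],
    [0,0,0,0,0,0.179,1],
    [0,0,0,0,0,0.182,1],
    [-45,50,0,0,0,0,1],
    [-45,50,0,0,0,0,1],
    [-45,50,0,0,0,0,1],
    [-45,50,0,0,0,0,1],
    [0,20,0,0,0,0,1],
    [0,0,0,0,0,0,1],
    [0,0,0,0,0,0,1],
  ],
)

```text
time: 13.38
tool_pos: [605.5, 154.8, 131.0]
tcp_rot: [-179.9, 0.0, 87.8]
ft_force: [-0.9, 0.3, -5.9]
finger_gap: 45.0
grip_force: 43.7
```

```bash
cat >> h.py <<'E'
def held(img,cal,tool_pos,yaw,zoff):
    """tool-x of the can's front lower edge (white/black step) relative to the TCP; zoff = TCP above cartridge origin"""
    g=cv2.cvtColor(img,cv2.COLOR_RGB2GRAY).astype(float); out=[]
    for u in range(262,300,4):
        col=g[:,u-1:u+2].mean(1); 
        d=col[198:240]-col[194:236]; v=198+np.argmax(d)-2+.5
        p=onz(cal,(u,v),tool_pos[2]-zoff+24)[:2]-tool_pos[:2]; out.append(p@[np.cos(yaw),np.sin(yaw)])
    return np.median(out),np.std(out)
E
python3 - <<'E'
from h import *
w=optics.get_calibration("wrist"); s=sensors.sense(); im=optics.snapshot("wrist"); cv2.imwrite("pics/w3.png",im[:,:,::-1])
y=np.radians(s["tcp_rot"][2]); print(s["tool_pos"],s["tcp_rot"],s["ft_force"],s["finger_gap"])
print("A",held(im,w,s["tool_pos"],y,43.8), plan((624.5,141.7)))
old=cv2.imread("pics/w1.png")[:420,:,::-1].copy()
c=dict(w); P=np.array(w["pose"]).copy(); t=np.array([531.08,349.79,110.59]); P[:3,3]+=t-s["tool_pos"]; c["pose"]=P
print("dried",held(old,c,t,y,42.3))
E
```

```text
[605.53746724 154.82406684 130.95704858] [-1.79912732e+02  4.49483183e-03  8.78475483e+01] [-0.93389727  0.32579926 -5.87182203] 45.03081954699517
A (np.float64(28.64593494093502), np.float64(0.006388424588756394)) (np.float64(-12.61881887053291), np.float64(19.565027174907556))
dried (np.float64(26.027302892911404), np.float64(0.31107850540973025))
```

View pics/w3.png

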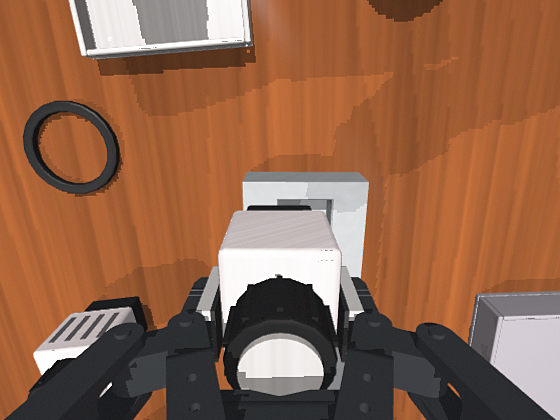

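Cartridge A is held straight, with the hole's far edge visible just beyond it (row ~198). I'll move it just above the mouth and compare the edges in one image.

Emit:
apply_moves(
  targets=[
    [-7,10,15,0,0,0,1],
    [-7,9.6,15,0,0,0,1],
    [0,0,15,0,0,0,1],
    [0,0,0,0,0,0,1],
    [0,0,0,0,0,0,1],
  ],
)

```text
time: 14.05
tool_pos: [625.5, 139.9, 86.2]
tcp_rot: [-180.0, -0.0, 87.8]
ft_force: [0.6, -0.0, -5.8]
finger_gap: 45.4
grip_force: 43.6
```

```bash
python3 - <<'E'
from h import *
w=optics.get_calibration("wrist"); s=sensors.sense(); im=optics.snapshot("wrist")
y=np.radians(s["tcp_rot"][2]); print(s["tool_pos"],s["tcp_rot"],s["ft_force"])
print("A",held(im,w,s["tool_pos"],y,43.8))
g=cv2.cvtColor(im,cv2.COLOR_RGB2GRAY); print([int(x) for x in g[165:235,270:275].mean(1)])
cv2.imwrite("pics/w4.png",cv2.resize(im[120:300,200:380,::-1],None,fx=3.3,fy=3.3,interpolation=cv2.INTER_CUBIC))
for v in (190,195,200): print(v,onz(w,(272,v),34))
E
```

```text
[625.4627568  139.8617643   86.17791192] [-1.79973982e+02 -2.59080855e-03  8.78278182e+01] [ 0.62442022 -0.04376552 -5.77799838]
A (np.float64(28.6443234025918), np.float64(0.004596217336024868))
[124, 127, 123, 125, 126, 127, 127, 127, 125, 123, 131, 186, 226, 221, 220, 219, 219, 221, 221, 221, 215, 215, 215, 209, 193, 193, 194, 194, 194, 195, 196, 193, 157, 112, 108, 112, 116, 117, 120, 116, 60, 23, 28, 23, 28, 101, 194, 179, 180, 178, 180, 182, 183, 185, 181, 181, 181, 181, 184, 188, 185, 185, 185, 182, 187, 188, 186, 182, 180, 186]
190 [623.3315573  169.84567032  34.        ]
195 [623.19809202 166.82566428  34.        ]
200 [623.06333885 163.77651637  34.        ]
```

View pics/w4.png

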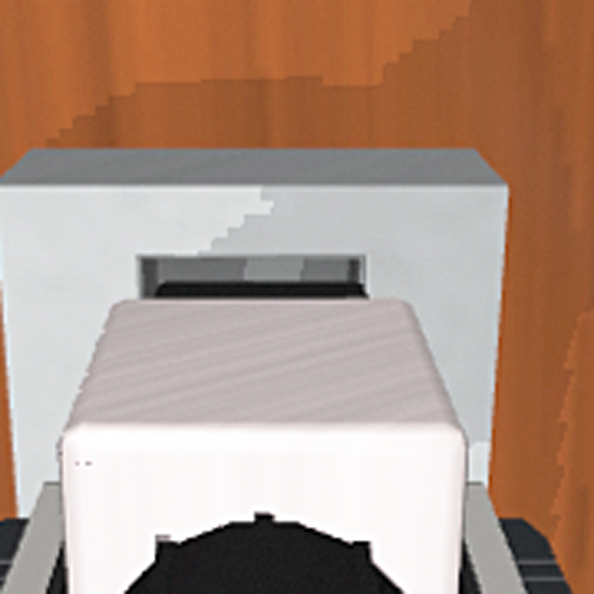

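The hole mouth spans px 241.8–310.9 with its far edge at row 197.3. The cartridge sits about 1.3 mm too far right, and its fore-aft position is within 0.3 mm. I'll shift left and lower until it touches.

Emit:
apply_moves(
  targets=[
    [0.2,-1.2,4,0,0,0,1],
    [0,0,3,0,0,0,1],
    [0,0,3,0,0,0,1],
    [0,0,2,0,0,0,1],
    [0,0,2,0,0,0,1],
    [0,0,0,0,0,0,1],
  ],
)

```text
time: 14.85
tool_pos: [624.3, 139.9, 72.0]
tcp_rot: [-180.0, 0.0, 87.8]
ft_force: [0.2, 0.3, -6.4]
finger_gap: 45.4
grip_force: 43.7
```

Emit:
apply_moves(
  targets=[
    [0,0,5,0,0,0,1],
    [0,0,5,0,0,0,1],
    [0,0,4,0,0,0,1],
    [0,0,3,0,0,0,1],
    [0,0,1,0,0,0,1],
    [0,0,1,0,0,0,1],
    [0,0,0,0,0,0,1],
  ],
)

```text
time: 15.72
tool_pos: [624.8, 140.0, 54.0]
tcp_rot: [180.0, -0.0, 87.8]
ft_force: [-2.3, -1.4, 1.6]
finger_gap: 45.4
grip_force: 44.5
```

Emit:
apply_moves(
  targets=[
    [0,0,1,0,0,0,1],
    [0,0,0,0,0,0,1],
    [0,0,-1.5,0,0,0,0],
    [0,0,0,0,0,0,0],
    [0,0,0,0,0,0,0],
    [0,0,0,0,0,0,0],
    [1.6,0,-15,0,0,0,0],
    [0,0,-18,0,0,0,0],
    [0,0,0,0,0,0,0],
    [0,0,0,0,0,0,1],
    [0,0,0,0,0,0,1],
    [0,0,0,0,0,0,1],
    [0,0,0,0,0,0,1],
    [0,0,0,0,0,0,1],
    [0,0,0,0,0,0,1],
  ],
  force=40,
)

```text
time: 17.6
tool_pos: [624.2, 141.5, 86.4]
tcp_rot: [-180.0, 0.0, 87.8]
ft_force: [0.4, -0.5, -2.1]
finger_gap: 34.9
grip_force: 40.7
```

Emit:
apply_moves(
  targets=[
    [0,0,-4,0,0,0,1],
    [0,0,-4,0,0,0,1],
    [0,0,-4,0,0,0,1],
    [0,0,-3,0,0,0,1],
    [0,0,-1,0,0,0,1],
    [0,0,-1,0,0,0,1],
    [0,0,-0.5,0,0,0,1],
    [0,0,0,0,0,0,1],
  ],
)

```text
time: 18.6
tool_pos: [624.4, 141.5, 104.1]
tcp_rot: [-180.0, 0.0, 87.8]
ft_force: [-0.3, 1.0, -4.3]
finger_gap: 34.7
grip_force: 41.0
```

Emit:
apply_moves(
  targets=[
    [0,0,1.5,0,0,0,1],
    [0,0,0,0,0,0,1],
    [0,0,0,0,0,0,0],
    [0,0,0,0,0,0,0],
    [0,0,0,0,0,0,0],
    [0,0,0,0,0,0,0],
    [0,0,-45,0,0,0,0],
    [0,0,-45,0,0,0,0],
    [-44,-40,0,0,0,0,0],
    [-44,-40,0,0,0,0,0],
    [-44,-40,0,0,0,0,0],
    [-44,-40,0,0,0,0,0],
    [0,0,0,0,0,0,0],
    [0,0,0,0,0,0,0],
  ],
)

```text
time: 20.35
tool_pos: [458.5, -28.2, 193.4]
tcp_rot: [179.9, -0.0, 87.8]
ft_force: [-0.5, -0.6, -0.7]
finger_gap: 85.6
grip_force: 0.0
```

```bash
python3 - <<'E'
from h import *
s=sensors.sense(); w=optics.get_calibration("wrist"); print(proj(w,(458,50,100)))
im=optics.snapshot("wrist"); cv2.imwrite("pics/w5.png",im[:,:,::-1])
_,_,c,sz,yaw=cart("wrist",proj(w,(458,50,85)),half=65)
print(c,sz,yaw,s["tool_pos"],s["tcp_rot"])
E
```

```text
[272.15966882 101.6520929 ]
(455.0211181640625, 49.8690185546875) [45.21929168701172, 52.85652542114258] 5.206566333770752 [458.45668387 -28.24991419 193.38699356] [ 1.79907163e+02 -1.22974674e-02  8.77714135e+01]
```

View pics/w5.png

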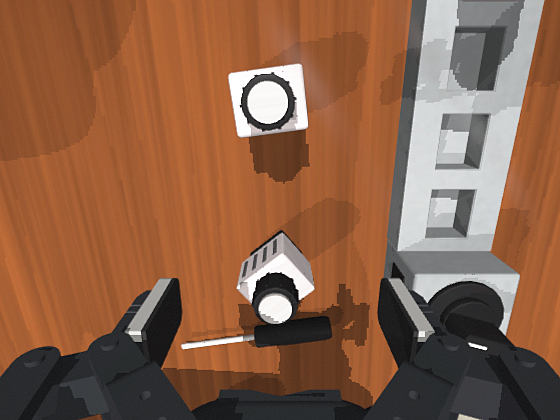

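B is at px (268,100), yaw 5°. The screwdriver and C are further down.

Emit:
apply_moves(
  targets=[
    [39,-3.3,0,0,0,0,0],
    [39.2,-3.2,0,0,0,0,0],
    [0,0,0,0,0,0.18,0],
    [0,0,0,0,0,0.18,0],
    [0,0,0,0,0,0.18,0],
    [0,0,0,0,0,0.18,0],
    [0,0,0,0,0,0.18,0],
    [0,0,0,0,0,0.18,0],
    [0,0,20,0,0,0.18,0],
    [0,0,30,0,0,0.182,0],
    [0,0,40,0,0,0,0],
    [0,0,40,0,0,0,0],
    [0,0,20,0,0,0,0],
    [0,0,0,0,0,0,1],
    [0,0,0,0,0,0,1],
    [0,0,0,0,0,0,1],
    [0,0,0,0,0,0,1],
    [0,0,0,0,0,0,1],
    [0,0,0,0,0,0,1],
  ],
)

```text
time: 22.82
tool_pos: [455.8, 50.3, 44.2]
tcp_rot: [-180.0, -0.2, 5.2]
ft_force: [0.7, 1.2, 6.3]
finger_gap: 45.0
grip_force: 42.7
```

Emit:
apply_moves(
  targets=[
    [0,0,-10,0,0,0,1],
    [0,0,-35,0,0,0,1],
    [0,0,-35,0,0,-0.18,1],
    [0,0,0,0,0,-0.18,1],
    [0,0,0,0,0,-0.18,1],
    [0,0,0,0,0,-0.18,1],
    [0,0,0,0,0,-0.18,1],
    [0,0,0,0,0,-0.18,1],
    [0,0,0,0,0,-0.18,1],
    [0,0,0,0,0,-0.182,1],
    [8,41,0,0,0,0,1],
    [8,41,0,0,0,0,1],
    [8,41,0,0,0,0,1],
    [6.3,42.3,0,0,0,0,1],
    [0,0,20,0,0,0,1],
    [0,0,18,0,0,0,1],
    [0,0,0,0,0,0,1],
    [0,0,0,0,0,0,1],
  ],
)

```text
time: 25.08
tool_pos: [620.1, 74.1, 85.0]
tcp_rot: [-180.0, 0.0, 87.8]
ft_force: [0.5, 0.5, -4.3]
finger_gap: 45.3
grip_force: 44.4
```

```bash
cat > chk.py <<'E'
import sys
from h import *
zoff=float(sys.argv[1]); hole=np.array([float(sys.argv[2]),float(sys.argv[3])])
w=optics.get_calibration("wrist"); s=sensors.sense(); im=optics.snapshot("wrist")
y=np.radians(s["tcp_rot"][2]); print(s["tool_pos"],s["tcp_rot"],s["ft_force"])
h,sd=held(im,w,s["tool_pos"],y,zoff); off=h-27; a,b=plan(hole)
g=cv2.cvtColor(im,cv2.COLOR_RGB2GRAY); print("held off",off,sd,"shift x,y:",a-off,b)
print([int(x) for x in g[180:225,270:275].mean(1)], proj(w,(*(hole+[.9,23.5]),34)))
cv2.imwrite(sys.argv[4],cv2.resize(im[120:300,200:380,::-1],None,fx=3.3,fy=3.3,interpolation=cv2.INTER_CUBIC))
E
python3 chk.py 44.2 622.1 75.7 pics/b1.png
```

```text
[620.07157189  74.0721834   85.00752488] [-1.79975372e+02  2.36127017e-03  8.78198577e+01] [ 0.50949629  0.5253508  -4.25299101]
held off -2.1870087546499732 0.5207994020399919 shift x,y: 3.822407043755785 1.3027466584077614
[51, 51, 49, 51, 51, 51, 51, 51, 50, 49, 52, 50, 51, 49, 50, 51, 50, 47, 43, 49, 89, 117, 113, 111, 113, 113, 114, 113, 113, 116, 113, 59, 11, 19, 20, 19, 12, 50, 123, 112, 110, 112, 126, 121, 135] [280.98060189 198.22665294]
```

Emit:
apply_moves(
  targets=[
    [3.3,1.3,2,0,0,0,1],
    [0,0,3,0,0,0,1],
    [0,0,3,0,0,0,1],
    [0,0,2,0,0,0,1],
    [0,0,2,0,0,0,1],
    [0,0,0,0,0,0,1],
  ],
)

```text
time: 25.88
tool_pos: [622.8, 77.6, 77.4]
tcp_rot: [179.9, -0.0, 87.8]
ft_force: [-17.6, -0.3, 28.4]
finger_gap: 45.7
grip_force: 48.3
```

Emit:
apply_moves(
  targets=[
    [0,0,-10,0,0,0,1],
    [0,0,0,0,0,0,1],
    [0,0,0,0,0,0,1],
  ],
)

```text
time: 26.25
tool_pos: [621.9, 77.3, 82.0]
tcp_rot: [-180.0, 0.0, 87.8]
ft_force: [-0.2, -0.3, -4.5]
finger_gap: 45.4
grip_force: 44.4
```

```bash
python3 chk.py 44.2 622.1 75.7 pics/b2.png
```

```text
[621.85689186  77.33676695  82.04074796] [-1.79956054e+02  2.74916200e-03  8.78171637e+01] [-0.24061613 -0.28234959 -4.50242026]
held off -2.960875300764947 0.4617357954757924 shift x,y: 1.3123668076620414 0.5319767088189226
[52, 51, 51, 51, 51, 50, 52, 50, 50, 51, 50, 50, 50, 50, 50, 51, 51, 50, 49, 49, 49, 50, 49, 49, 49, 49, 48, 50, 49, 49, 49, 48, 47, 47, 40, 19, 11, 50, 122, 112, 110, 110, 112, 112, 109] [278.21355668 205.2282654 ]
```

View pics/b2.png

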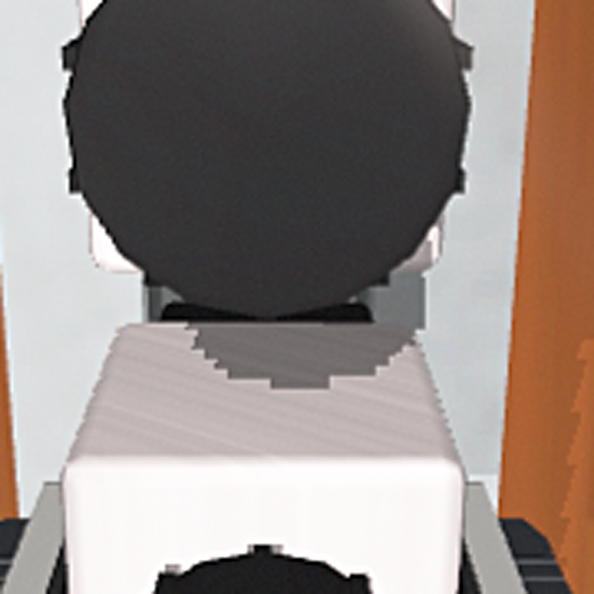

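The hole edge is hidden by A's open cap, so I'll search by touch, nudging +0.8 mm along the dock first.

Emit:
apply_moves(
  targets=[
    [0.9,0,2,0,0,0,1],
    [0,0,2,0,0,0,1],
    [0,0,1,0,0,0,1],
    [0,0,1,0,0,0,1],
    [0,0,1,0,0,0,1],
    [0,0,0,0,0,0,1],
  ],
)

```text
time: 27.05
tool_pos: [621.9, 78.3, 75.5]
tcp_rot: [-180.0, 0.0, 87.8]
ft_force: [-3.0, 0.7, -4.3]
finger_gap: 45.2
grip_force: 44.4
```

Emit:
apply_moves(
  targets=[
    [0,0,3,0,0,0,1],
    [0,0,3,0,0,0,1],
    [0,0,3,0,0,0,1],
    [0,0,3,0,0,0,1],
    [0,0,0,0,0,0,1],
  ],
)

```text
time: 27.68
tool_pos: [621.9, 78.3, 63.1]
tcp_rot: [-180.0, 0.0, 87.8]
ft_force: [-3.1, 0.8, -5.9]
finger_gap: 45.3
grip_force: 44.2
```

Emit:
apply_moves(
  targets=[
    [0,-0.5,3,0,0,0,1],
    [0,0,3,0,0,0,1],
    [0,0,2,0,0,0,1],
    [0,0,1,0,0,0,1],
    [0,0,1,0,0,0,1],
    [0,0,1,0,0,0,1],
    [0,0,0,0,0,0,1],
  ],
)

```text
time: 28.55
tool_pos: [621.9, 78.3, 54.3]
tcp_rot: [180.0, 0.0, 87.8]
ft_force: [-7.2, -1.0, 7.1]
finger_gap: 45.5
grip_force: 45.7
```

Emit:
apply_moves(
  targets=[
    [0,0,1,0,0,0,1],
    [0,0,-1.5,0,0,0,0],
    [0,0,0,0,0,0,0],
    [0,0,0,0,0,0,0],
    [0,0,0,0,0,0,0],
    [-2.2,0,-15,0,0,0,0],
    [0,0,-18,0,0,0,0],
    [0,0,0,0,0,0,1],
    [0,0,0,0,0,0,1],
    [0,0,0,0,0,0,1],
    [0,0,0,0,0,0,1],
    [0,0,0,0,0,0,1],
    [0,0,0,0,0,0,1],
    [0,0,-4,0,0,0,1],
    [0,0,-4,0,0,0,1],
    [0,0,-4,0,0,0,1],
    [0,0,-3,0,0,0,1],
    [0,0,-1.5,0,0,0,1],
    [0,0,-1,0,0,0,1],
    [0,0,0,0,0,0,1],
  ],
)

```text
time: 31.05
tool_pos: [621.5, 76.1, 103.7]
tcp_rot: [-180.0, 0.0, 87.8]
ft_force: [-0.5, 0.1, -4.6]
finger_gap: 34.8
grip_force: 40.7
```

Emit:
apply_moves(
  targets=[
    [0,0,1.5,0,0,0,1],
    [0,0,0,0,0,0,1],
    [0,0,0,0,0,0,0],
    [0,0,0,0,0,0,0],
    [0,0,0,0,0,0,0],
    [0,0,0,0,0,0,0],
    [0,0,-45,0,0,0,0],
    [0,0,-45,0,0,0,0],
    [-44,-26,0,0,0,0,0],
    [-44,-26,0,0,0,0,0],
    [-44,-26,0,0,0,0,0],
    [-44,-26,0,0,0,0,0],
    [-44,-26,0,0,0,0,0],
    [-42,-25,0,0,0,0,0],
    [0,0,0,0,0,0,0],
    [0,0,0,0,0,0,0],
  ],
)

```text
time: 33.05
tool_pos: [457.0, -179.8, 192.5]
tcp_rot: [180.0, -0.0, 87.8]
ft_force: [1.0, -0.3, 0.2]
finger_gap: 85.4
grip_force: 0.0
```

```bash
python3 - <<'E'
from h import *
s=sensors.sense(); w=optics.get_calibration("wrist")
im=optics.snapshot("wrist"); sc=optics.snapshot("scene")
cv2.imwrite("pics/w6.png",np.vstack([im,cv2.resize(sc[170:350,60:400],(560,296))[60:240]])[:,:,::-1])
_,_,c,sz,yaw=cart("wrist",proj(w,(456,-100,85)),half=65)
print(c,sz,yaw,s["tool_pos"],s["tcp_rot"],plan(c))
E
```

```text
(453.054443359375, -105.21007537841797) [45.28436279296875, 53.249732971191406] 37.3215217590332 [ 456.95742142 -179.79224894  192.5144726 ] [ 1.79959767e+02 -1.05955750e-02  8.77676584e+01] (np.float64(73.51660111541712), np.float64(-6.943513444137256))
```

View pics/w6.png

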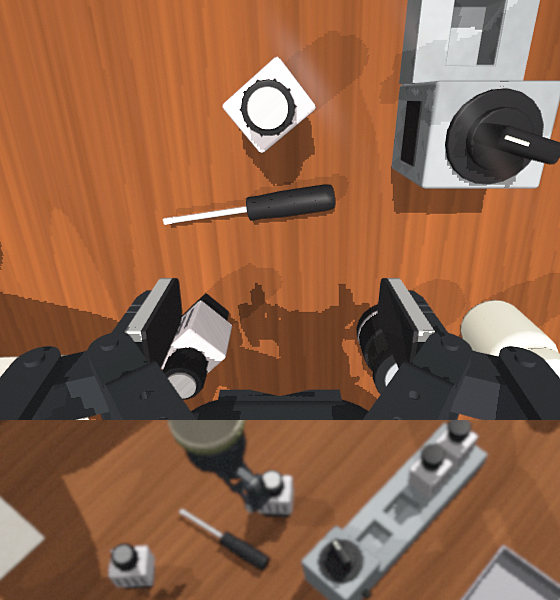

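C is at px (269,105), not moved, yaw 37°. The screwdriver is low enough to clear.

Emit:
apply_moves(
  targets=[
    [37,-3.5,0,0,0,0,0],
    [36.5,-3.4,0,0,0,0,0],
    [0,0,0,0,0,0.176,0],
    [0,0,0,0,0,0.176,0],
    [0,0,0,0,0,0.176,0],
    [0,0,0,0,0,0.176,0],
    [0,0,19,0,0,0.177,0],
    [0,0,30,0,0,0,0],
    [0,0,40,0,0,0,0],
    [0,0,40,0,0,0,0],
    [0,0,20,0,0,0,0],
    [0,0,0,0,0,0,1],
    [0,0,0,0,0,0,1],
    [0,0,0,0,0,0,1],
    [0,0,0,0,0,0,1],
    [0,0,0,0,0,0,1],
    [0,0,0,0,0,0,1],
  ],
)

```text
time: 35.33
tool_pos: [453.8, -106.0, 44.7]
tcp_rot: [179.9, -0.1, 37.3]
ft_force: [-1.4, 3.6, 6.9]
finger_gap: 45.1
grip_force: 43.4
```

Emit:
apply_moves(
  targets=[
    [0,0,-10,0,0,0,1],
    [0,0,-35,0,0,0,1],
    [0,0,-35,0,0,-0.176,1],
    [0,0,0,0,0,-0.176,1],
    [0,0,0,0,0,-0.176,1],
    [0,0,0,0,0,-0.176,1],
    [0,0,0,0,0,-0.177,1],
    [45,0,0,0,0,0,1],
    [45,40,0,0,0,0,1],
    [32.5,40,0,0,0,0,1],
    [0,40,0,0,0,0,1],
    [0,40.7,0,0,0,0,1],
    [0,0,20,0,0,0,1],
    [0,0,18,0,0,0,1],
    [0,0,0,0,0,0,1],
    [0,0,0,0,0,0,1],
  ],
)

```text
time: 37.33
tool_pos: [617.3, 10.2, 85.5]
tcp_rot: [-180.0, 0.0, 87.8]
ft_force: [0.9, 0.8, -3.7]
finger_gap: 45.2
grip_force: 43.7
```

```bash
python3 - <<'E'
s=open('h.py').read().replace("range(262,300,4)","range(240,256,3)"); open('h.py','w').write(s)
E
python3 chk.py 44.7 618.9 10.3 pics/c1.png; python3 - <<'E'
from h import *
w=optics.get_calibration("wrist"); s=sensors.sense()
c=dict(w); 
for f,t,zo in(("pics/b2.png",None,43.4),("pics/w3.png",(605.54,154.82,130.96),43.8)):
    if t is None: continue
    P=np.array(w["pose"]).copy(); P[:3,3]+=np.array(t)-s["tool_pos"]; c["pose"]=P
    print("A again",held(cv2.imread(f)[:,:,::-1].copy(),c,np.array(t),np.radians(87.82),zo))
E
```

```text
[617.34084132  10.15052362  85.53959429] [-1.79985499e+02  1.92823408e-03  8.78157917e+01] [ 0.87715441  0.81222758 -3.72068412]
held off 2.591045318458285 4.42709578640921 shift x,y: -2.374958800332935 0.9348778350549901
[51, 52, 51, 51, 50, 51, 51, 51, 51, 51, 50, 51, 49, 51, 49, 50, 49, 49, 50, 49, 50, 49, 48, 44, 44, 61, 96, 117, 114, 117, 114, 33, 13, 17, 20, 12, 49, 121, 111, 109, 111, 111, 111, 109, 108] [280.27741326 200.42556997]
A again (np.float64(28.632605009152535), np.float64(2.6987494928024955))
```

Emit:
apply_moves(
  targets=[
    [1.9,1.0,2,0,0,0,1],
    [0,0,3,0,0,0,1],
    [0,0,2,0,0,0,1],
    [0,0,2,0,0,0,1],
    [0,0,1,0,0,0,1],
    [0,0,1,0,0,0,1],
    [0,0,0,0,0,0,1],
  ],
)

```text
time: 38.25
tool_pos: [618.9, 12.1, 74.2]
tcp_rot: [-180.0, 0.0, 87.8]
ft_force: [-1.0, 0.4, -4.1]
finger_gap: 45.6
grip_force: 43.8
```

Emit:
apply_moves(
  targets=[
    [0,0,4,0,0,0,1],
    [0,0,4,0,0,0,1],
    [0,0,4,0,0,0,1],
    [0,0,4,0,0,0,1],
    [0,0,2,0,0,0,1],
    [0,0,1,0,0,0,1],
    [0,0,1,0,0,0,1],
    [0,0,0,0,0,0,1],
  ],
)

```text
time: 39.25
tool_pos: [619.4, 12.0, 55.1]
tcp_rot: [180.0, 0.0, 87.8]
ft_force: [-4.3, 0.1, 3.7]
finger_gap: 45.6
grip_force: 44.7
```

Emit:
apply_moves(
  targets=[
    [0,0,1.2,0,0,0,1],
    [0,0,-1.5,0,0,0,0],
    [0,0,0,0,0,0,0],
    [0,0,0,0,0,0,0],
    [0,0,0,0,0,0,0],
    [-1.9,0,-15,0,0,0,0],
    [0,0,-17,0,0,0,0],
    [0,0,0,0,0,0,1],
    [0,0,0,0,0,0,1],
    [0,0,0,0,0,0,1],
    [0,0,0,0,0,0,1],
    [0,0,0,0,0,0,1],
    [0,0,0,0,0,0,1],
    [0,0,-4,0,0,0,1],
    [0,0,-4,0,0,0,1],
    [0,0,-4,0,0,0,1],
    [0,0,-3,0,0,0,1],
    [0,0,-1.5,0,0,0,1],
    [0,0,-1,0,0,0,1],
    [0,0,0,0,0,0,1],
  ],
)

```text
time: 41.75
tool_pos: [618.8, 10.2, 103.9]
tcp_rot: [-180.0, -0.0, 87.8]
ft_force: [-0.3, 0.1, -4.9]
finger_gap: 34.6
grip_force: 40.4
```

Emit:
apply_moves(
  targets=[
    [0,0,1.5,0,0,0,1],
    [0,0,0,0,0,0,1],
    [0,0,0,0,0,0,0],
    [0,0,0,0,0,0,0],
    [0,0,0,0,0,0,0],
    [0,0,0,0,0,0,0],
    [0,0,-45,0,0,0,0],
    [0,0,-45,0,0,0,0],
    [-43,-23,0,0,0,0,0],
    [-43,-23,0,0,0,0,0],
    [-43,-23,0,0,0,0,0],
    [-43,-23,0,0,0,0,0],
    [-43,-23,0,0,0,0,0],
    [-43,-23,0,0,0,0,0],
    [-43,-23,0,0,0,0,0],
    [-43,-23,0,0,0,0,0],
    [-43,-23,0,0,0,0,0],
    [-37,-22,0,0,0,0,0],
    [0,0,0,0,0,0,0],
    [0,0,0,0,0,0,0],
  ],
)

```text
time: 44.25
tool_pos: [374.1, -404.5, 192.6]
tcp_rot: [180.0, -0.0, 87.8]
ft_force: [0.3, 0.7, -0.1]
finger_gap: 85.5
grip_force: 0.0
```

```bash
python3 - <<'E'
from h import *
s=sensors.sense(); w=optics.get_calibration("wrist")
im=optics.snapshot("wrist"); sc=optics.snapshot("scene")
cv2.imwrite("pics/w7.png",np.vstack([im,cv2.resize(sc[170:350,60:400],(560,296))[60:240]])[:,:,::-1])
print(s["tool_pos"],s["tcp_rot"],s["joint_pos"]); u=proj(w,(374,-328,85)); print(u)
_,_,c,sz,yaw=cart("wrist",u,half=65)
print(c,sz,yaw,plan(c))
E
```

```text
[ 374.08984435 -404.49827571  192.56736393] [ 1.79987921e+02 -2.80641386e-02  8.77858156e+01] [-5.25867597e+01  1.11251967e+00  9.60122820e+01  2.74133647e-02
  8.28891104e+01 -5.03759691e+01]
[273.46224882 104.00353948]
(367.6015625, -328.77880859375) [45.2830810546875, 53.082679748535156] 42.44987869262695 (np.float64(74.77492828654188), np.float64(-9.80988918017728))
```

View pics/w7.png

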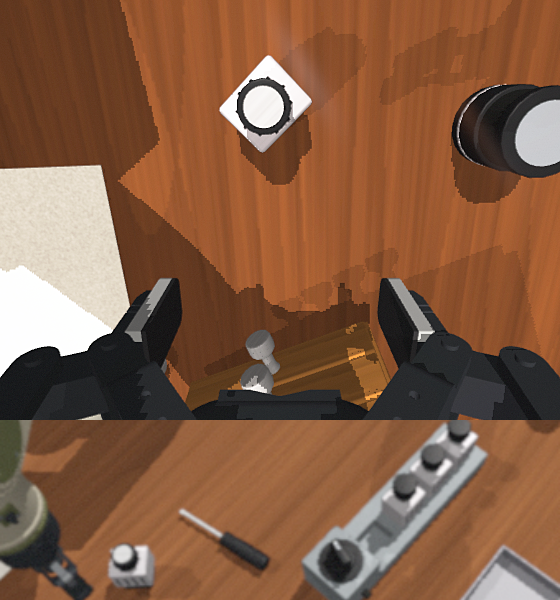

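D is at px (265,104), not moved, yaw 42°; three cartridges are already in the dock, caps up.

Emit:
apply_moves(
  targets=[
    [37.4,-4.9,0,0,0,0,0],
    [37.4,-4.9,0,0,0,0,0],
    [0,0,0,0,0,0.158,0],
    [0,0,0,0,0,0.158,0],
    [0,0,0,0,0,0.158,0],
    [0,0,0,0,0,0.158,0],
    [0,0,19,0,0,0.16,0],
    [0,0,30,0,0,0,0],
    [0,0,40,0,0,0,0],
    [0,0,40,0,0,0,0],
    [0,0,20,0,0,0,0],
    [0,0,0,0,0,0,1],
    [0,0,0,0,0,0,1],
    [0,0,0,0,0,0,1],
    [0,0,0,0,0,0,1],
    [0,0,0,0,0,0,1],
    [0,0,0,0,0,0,1],
  ],
)

```text
time: 46.52
tool_pos: [367.9, -330.2, 45.2]
tcp_rot: [179.9, -0.0, 42.4]
ft_force: [-0.5, 4.6, 6.5]
finger_gap: 45.4
grip_force: 43.2
```

Emit:
apply_moves(
  targets=[
    [0,0,-10,0,0,0,1],
    [0,0,-35,0,0,0,1],
    [0,0,-35,0,0,-0.158,1],
    [0,0,0,0,0,-0.158,1],
    [0,0,0,0,0,-0.158,1],
    [0,0,0,0,0,-0.158,1],
    [0,0,0,0,0,-0.16,1],
    [57,0,0,0,0,0,1],
    [57,0,0,0,0,0,1],
    [57,0,0,0,0,0,1],
    [57,40,0,0,0,0,1],
    [57,40,0,0,0,0,1],
    [0,40,0,0,0,0,1],
    [0,40,0,0,0,0,1],
    [0,40,0,0,0,0,1],
    [0,38,0,0,0,0,1],
    [0,0,20,0,0,0,1],
    [0,0,18,0,0,0,1],
    [0,0,0,0,0,0,1],
    [0,0,0,0,0,0,1],
  ],
)

```text
time: 49.02
tool_pos: [606.5, -65.3, 85.8]
tcp_rot: [-180.0, -0.0, 87.8]
ft_force: [-0.1, -0.2, -5.1]
finger_gap: 45.6
grip_force: 44.5
```

```bash
sed -i 's/range(240,256,3)/range(262,300,4)/' h.py; python3 chk.py 45.2 616.4 -55.7 pics/d1.png
```

```text
[606.4650844  -65.33812951  85.76836222] [-1.79982033e+02 -2.48125654e-03  8.78126162e+01] [-0.05079545 -0.19615353 -5.1239206 ]
held off -2.0019644455263155 0.15853925029072313 shift x,y: 12.078221962407687 8.95468225246627
[145, 146, 146, 145, 136, 119, 119, 120, 119, 119, 118, 118, 116, 118, 118, 117, 119, 117, 122, 135, 132, 136, 154, 152, 151, 151, 151, 154, 152, 81, 19, 28, 30, 21, 66, 166, 193, 186, 185, 188, 189, 185, 185, 183, 186] [294.14137834 184.06695288]
```

Emit:
apply_moves(
  targets=[
    [12,9,0,0,0,0,1],
    [0,0,0,0,0,0,1],
    [0,0,0,0,0,0,1],
  ],
)

```text
time: 49.45
tool_pos: [616.7, -53.3, 85.9]
tcp_rot: [180.0, 0.0, 87.9]
ft_force: [-0.5, 0.1, -5.4]
finger_gap: 45.1
grip_force: 44.7
```

```bash
python3 chk.py 45.2 616.4 -55.7 pics/d2.png
```

```text
[616.74741382 -53.3437266   85.85872919] [1.79980888e+02 1.01630136e-02 8.78645440e+01] [-0.45341249  0.07642969 -5.42987881]
held off -12.030923767362157 2.5937600984131444 shift x,y: 9.848817007799342 -0.07704338281102571
[51, 51, 52, 52, 51, 52, 52, 50, 50, 51, 50, 50, 50, 50, 50, 51, 50, 51, 50, 50, 50, 51, 49, 50, 49, 49, 49, 49, 48, 48, 49, 49, 48, 48, 49, 46, 42, 53, 102, 115, 111, 110, 109, 107, 109] [277.11756623 204.42158339]
```

```bash
python3 - <<'E'
from h import *
im=optics.snapshot("wrist"); s=sensors.sense(); print(s["tool_pos"])
def f(g,name):
    print(name)
    for u in range(240,322,10): print(u,[int(x) for x in g[204:226,u]])
f(cv2.cvtColor(im,cv2.COLOR_RGB2GRAY),"now")
d=cv2.resize(cv2.imread("pics/d1.png"),(180,180),interpolation=cv2.INTER_AREA)
G=np.zeros((420,560)); G[120:300,200:380]=cv2.cvtColor(d,cv2.COLOR_BGR2GRAY); f(G,"d1")
E
```

```text
[616.45005521 -53.61915602  85.62663208]
now
240 [183, 233, 230, 228, 228, 229, 228, 229, 229, 231, 230, 185, 177, 183, 185, 176, 180, 180, 182, 180, 177, 176]
250 [51, 50, 50, 48, 45, 39, 14, 19, 18, 11, 61, 160, 189, 179, 176, 184, 186, 183, 178, 181, 182, 183]
260 [53, 50, 51, 49, 49, 51, 50, 50, 46, 33, 37, 99, 115, 111, 104, 105, 104, 105, 107, 125, 193, 186]
270 [48, 50, 50, 50, 50, 49, 49, 50, 49, 52, 53, 46, 44, 68, 117, 114, 110, 110, 107, 109, 111, 113]
280 [51, 49, 49, 52, 49, 50, 50, 47, 49, 49, 50, 47, 46, 40, 28, 65, 120, 114, 112, 110, 109, 108]
290 [49, 50, 50, 50, 49, 50, 48, 50, 49, 50, 49, 46, 42, 57, 118, 112, 111, 109, 112, 111, 112, 111]
300 [47, 49, 49, 50, 51, 49, 49, 50, 48, 42, 52, 103, 114, 108, 112, 107, 108, 113, 112, 111, 111, 112]
310 [50, 50, 49, 51, 47, 45, 48, 34, 24, 17, 46, 120, 108, 107, 109, 110, 110, 111, 106, 113, 112, 111]
320 [129, 115, 111, 112, 111, 115, 114, 111, 109, 111, 112, 111, 108, 109, 107, 106, 109, 110, 111, 112, 103, 123]
d1
240 [231, 230, 231, 231, 231, 232, 232, 232, 232, 234, 228, 190, 182, 188, 188, 182, 183, 184, 187, 184, 1
[... 189 characters left out ...]
85, 186, 182, 185, 191, 190, 183, 185]
270 [218, 218, 219, 224, 211, 112, 19, 24, 30, 24, 71, 161, 192, 188, 186, 189, 188, 188, 183, 184, 190, 192]
280 [118, 118, 120, 121, 116, 68, 25, 27, 28, 24, 68, 158, 193, 190, 187, 186, 186, 189, 188, 186, 187, 184]
290 [119, 120, 120, 124, 117, 63, 17, 16, 20, 11, 70, 166, 192, 183, 182, 188, 188, 185, 188, 190, 191, 187]
300 [118, 119, 118, 123, 116, 65, 15, 16, 20, 14, 50, 110, 133, 190, 193, 187, 182, 186, 188, 186, 187, 188]
310 [115, 114, 116, 115, 118, 114, 77, 49, 30, 22, 49, 115, 114, 107, 107, 128, 192, 189, 181, 189, 190, 187]
320 [119, 117, 116, 117, 117, 115, 115, 114, 112, 113, 112, 110, 111, 110, 110, 141, 188, 187, 187, 187, 183, 185]
```

```bash
python3 - <<'E'
from h import *
w=optics.get_calibration("wrist"); s=sensors.sense(); t=s["tool_pos"]; y=np.radians(s["tcp_rot"][2]); ax=np.array([np.cos(y),np.sin(y)])
for n,r_,zo in (("A",210.3,43.8),("B",218.0,44.2),("B'",218.0,43.4),("C",216.3,44.7),("D",214.6,45.2)):
    print(n,(onz(w,(252,r_),t[2]-zo+24)[:2]-t[:2])@ax-27)
print(t,plan((616.4,-55.7)))
E
```

```text
A 1.200447114786428
B -2.9883230534051357
B' -2.7013587164000548
C -2.264310560334991
D -1.5377670119641742
[616.45005521 -53.61915602  85.62663208] (np.float64(-2.081250456162331), np.float64(0.028526011461366643))
```

Emit:
apply_moves(
  targets=[
    [-0.6,0.1,3,0,0,0,1],
    [0,0,3,0,0,0,1],
    [0,0,2,0,0,0,1],
    [0,0,1,0,0,0,1],
    [0,0,1,0,0,0,1],
    [0,0,0,0,0,0,1],
  ],
)

```text
time: 50.3
tool_pos: [616.6, -54.3, 75.6]
tcp_rot: [180.0, 0.0, 87.8]
ft_force: [-0.8, -1.4, -6.2]
finger_gap: 45.5
grip_force: 44.7
```

In the hole with no load. Continuing down to home.

Emit:
apply_moves(
  targets=[
    [0,0,4,0,0,0,1],
    [0,0,4,0,0,0,1],
    [0,0,4,0,0,0,1],
    [0,0,4,0,0,0,1],
    [0,0,3,0,0,0,1],
    [0,0,1,0,0,0,1],
    [0,0,1,0,0,0,1],
    [0,0,0,0,0,0,1],
  ],
)

```text
time: 51.3
tool_pos: [616.5, -54.5, 55.4]
tcp_rot: [-180.0, 0.0, 87.8]
ft_force: [-4.8, -3.4, 1.7]
finger_gap: 45.3
grip_force: 45.7
```

Emit:
apply_moves(
  targets=[
    [0,0,1.2,0,0,0,1],
    [0,0,-1.5,0,0,0,0],
    [0,0,0,0,0,0,0],
    [0,0,0,0,0,0,0],
    [0,0,0,0,0,0,0],
    [-1.5,0,-15,0,0,0,0],
    [0,0,-17,0,0,0,0],
    [0,0,0,0,0,0,1],
    [0,0,0,0,0,0,1],
    [0,0,0,0,0,0,1],
    [0,0,0,0,0,0,1],
    [0,0,0,0,0,0,1],
    [0,0,0,0,0,0,1],
    [0,0,-4,0,0,0,1],
    [0,0,-4,0,0,0,1],
    [0,0,-4,0,0,0,1],
    [0,0,-3,0,0,0,1],
    [0,0,-1.5,0,0,0,1],
    [0,0,-1,0,0,0,1],
    [0,0,0,0,0,0,1],
  ],
)

```text
time: 53.8
tool_pos: [616.4, -55.7, 104.2]
tcp_rot: [-180.0, -0.0, 87.8]
ft_force: [-0.3, 0.3, -5.3]
finger_gap: 34.4
grip_force: 40.9
```

Emit:
apply_moves(
  targets=[
    [0,0,1.5,0,0,0,1],
    [0,0,0,0,0,0,1],
    [0,0,0,0,0,0,0],
    [0,0,0,0,0,0,0],
    [0,0,0,0,0,0,0],
    [0,0,0,0,0,0,0],
    [0,0,-45,0,0,0,0],
    [0,0,-55,0,0,0,0],
    [-52,1,-10,0,0,0,0],
    [-52,1,0,0,0,0,0],
    [-52,1,0,0,0,0,0],
    [0,0,0,0,0,0,0],
    [0,0,0,0,0,0,0],
  ],
)

```text
time: 55.42
tool_pos: [613.5, -211.6, 212.7]
tcp_rot: [-180.0, -0.0, 87.8]
ft_force: [0.4, 0.5, -0.3]
finger_gap: 85.3
grip_force: 0.0
```

```bash
python3 - <<'E'
from h import *
w=optics.get_calibration("wrist"); s=sensors.sense(); im=optics.snapshot("wrist"); print(s["tool_pos"],s["tcp_rot"])
sd=optics.snapshot("side")
cr=im[0:300,130:430]; crs=sd[130:330,170:370]
cv2.imwrite("pics/dial.png",np.hstack([cv2.resize(cr,(400,400)),cv2.resize(crs,(400,400))])[:,:,::-1]); cv2.imwrite("pics/dfull.png",im[:,:,::-1])
for z in(92,124): print(proj(w,(613.7,-131.8,z)))
E
```

```text
[ 613.4729955  -211.64582252  212.72475986] [-1.79988301e+02 -3.23013915e-02  8.77794403e+01]
[274.08177529  98.74635667]
[273.32287845  99.22389091]
```

View pics/dial.png

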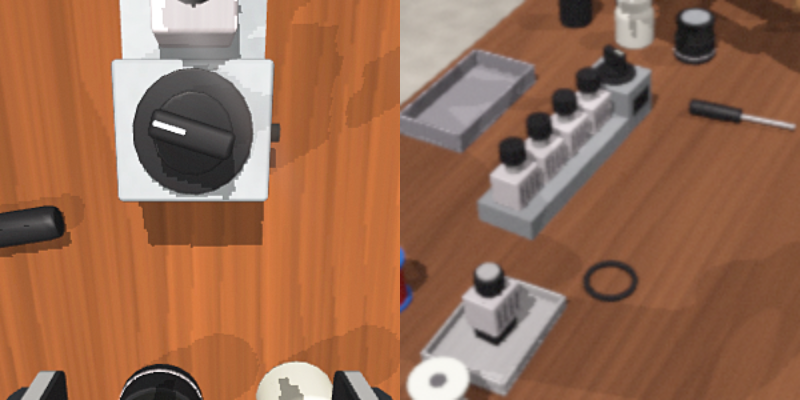

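The side view confirms four cartridges in the dock with caps up and the dried one upright in the tray, cap shut. The dial's disc centre is at full-frame px (274.8,98.3), and its bar is about 17° clockwise of the dock's x axis (≈0.3 rad). Next I'll align the gripper across the bar.

Emit:
apply_moves(
  targets=[
    [40,-1.3,0,0,0,0,0.5],
    [40.1,-1.3,0,0,0,0,0.5],
    [0,0,0,0,0,-0.182,0.5],
    [0,0,0,0,0,-0.182,0.5],
    [0,0,0,0,0,-0.182,0.5],
    [0,0,0,0,0,-0.182,0.5],
    [0,0,0,0,0,-0.182,0.5],
    [0,0,0,0,0,-0.182,0.5],
    [0,0,0,0,0,-0.186,0.5],
    [0,0,30,0,0,0,0.5],
    [0,0,30,0,0,0,0.5],
    [0,0,20,0,0,0,0.5],
    [0,0,0,0,0,0,0.5],
    [0,0,0,0,0,0,0.5],
  ],
)

```text
time: 57.28
tool_pos: [614.8, -131.5, 134.2]
tcp_rot: [180.0, 0.1, 161.1]
ft_force: [0.3, 0.1, 0.5]
finger_gap: 43.0
grip_force: 0.0
```

Emit:
apply_moves(
  targets=[
    [0.8,-0.3,20,0,0,0,0.5],
    [0,0,10,0,0,0,0.5],
    [0,0,5,0,0,0,0.5],
    [0,0,0,0,0,0,1],
    [0,0,0,0,0,0,1],
    [0,0,0,0,0,0,1],
    [0,0,0,0,0,0,1],
    [0,0,0,0,0,0,1],
  ],
  force=30,
)

```text
time: 58.28
tool_pos: [612.9, -132.6, 98.2]
tcp_rot: [-179.9, 0.0, 161.0]
ft_force: [-2.5, -5.0, 0.2]
finger_gap: 13.2
grip_force: 32.6
```

Emit:
apply_moves(
  targets=[
    [0,-1,0,0,0,0.18,1],
    [0,0,0,0,0,0.18,1],
    [0,0,0,0,0,0.18,1],
    [0,0,0,0,0,0.18,1],
    [0,0,0,0,0,0.18,1],
    [0,0,0,0,0,0.18,1],
    [0,0,0,0,0,0.18,1],
    [0,0,0,0,0,0.18,1],
    [0,0,0,0,0,0.18,1],
    [0,0,0,0,0,0.18,1],
    [0,0,0,0,0,0,1],
    [0,0,0,0,0,0,1],
  ],
)

```text
time: 59.78
tool_pos: [612.7, -133.0, 98.2]
tcp_rot: [180.0, 0.0, 58.1]
ft_force: [-4.2, -4.0, 1.0]
finger_gap: 13.3
grip_force: 32.9
```

```bash
python3 - <<'E'
from h import *
s=sensors.sense(); print(s["tool_pos"],s["tcp_rot"],s["ft_force"],s["wrist_torque"],s["joint_pos"])
E
```

```text
[ 612.68324984 -132.98616881   98.17825832] [1.79995046e+02 3.26588617e-02 5.81377325e+01] [-4.20513654 -3.97338863  0.98375611] [-0.61467329  0.62235706 -0.00978089] [-1.69115138e+01  1.70736804e+01  8.85045521e+01 -3.40828944e-02
  7.44254092e+01  1.49599043e+01]
```

Emit:
apply_moves(
  targets=[
    [0,0,0,0,0,0.15,1],
    [0,0,0,0,0,0.15,1],
    [0,0,0,0,0,0.03,1],
    [0,0,0,0,0,0.03,1],
    [0,0,0,0,0,0.03,1],
    [0,0,0,0,0,0,1],
    [0,0,0,0,0,0,1],
  ],
)

```text
time: 60.65
tool_pos: [612.7, -132.8, 98.3]
tcp_rot: [180.0, 0.0, 35.8]
ft_force: [-4.8, -3.3, 3.8]
finger_gap: 13.3
grip_force: 65.9
```

```bash
python3 - <<'E'
from h import *
s=sensors.sense(); print(s["tool_pos"],s["tcp_rot"],s["ft_force"],s["wrist_torque"])
E
```

```text
[ 612.7498154  -132.7740617    98.34185657] [1.79969243e+02 4.21533640e-02 3.58356560e+01] [-4.75231233 -3.31458798  3.76608776] [-0.55222142  0.82756691  1.61112667]
```

Emit:
apply_moves(
  targets=[
    [0,0,0,0,0,0,0.5],
    [0,0,0,0,0,0,0.5],
    [0,0,0,0,0,0,0.5],
    [0,0,0,0,0,0,0.5],
    [0,0,-20,0,0,0,0.5],
    [0,0,-40,0,0,0,0.5],
    [0,0,-50,0,0,0,0.5],
    [-40,0,0,0,0,0,0.5],
    [-40,0,0,0,0,0,0.5],
    [0,0,0,0,0,0,0.5],
  ],
)

```text
time: 61.9
tool_pos: [546.6, -180.7, 209.9]
tcp_rot: [179.9, -0.0, 35.4]
ft_force: [0.6, 1.1, -0.8]
finger_gap: 42.4
grip_force: 0.0
```

```bash
python3 - <<'E'
from h import *
w=optics.get_calibration("wrist"); im=optics.snapshot("wrist"); sd=optics.snapshot("side"); print(sensors.sense()["tool_pos"])
cv2.imwrite("pics/fin.png",np.hstack([cv2.resize(im,(460,345)),cv2.resize(sd[130:330,170:370],(340,345))])[:,:,::-1])
E
```

```text
[ 548.19355778 -179.41862529  209.52148365]
```

View pics/fin.png

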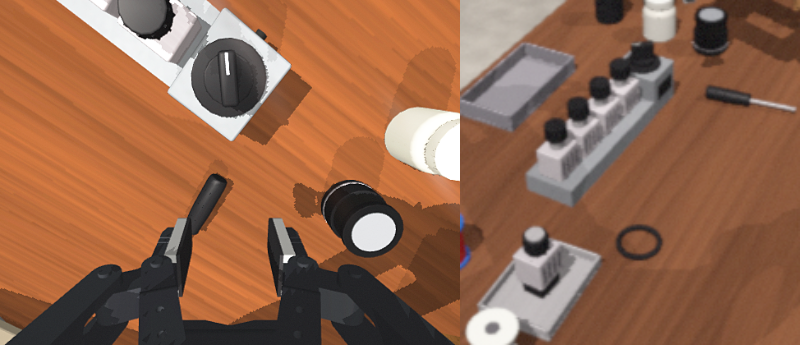

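The dial's bar stands at about 40°, the expected end-stop angle. All four docked caps are up, and the bystanders have not moved.

```bash
python3 -c "
from bench import r
print(r.hand_in())"
```

```text
the job is handed in; nothing more can be done
None
```

The job is handed in at about 62 s of robot time: the dried cartridge stands in the tray with its cap shut, four spent cartridges are home in the dock with caps up, and the heat dial was then turned to its end stop; no verdict came back.

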